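# Lower the ratchet lid press onto the lunch box

## Robot

A 7-joint arm with a two-finger parallel gripper is mounted at the origin on the work surface. World frame = base frame: x ahead of the robot, y to its left, z up, the work surface at z = 0. Lengths are in m, angles in rad, forces in N, time in s.
With the tool pointing down it reaches from about 0.35 to 0.9 m from the base axis. Payload 7.2 kg.
Tool frame: the origin (TCP) lies on the centre line of the jaws, within the pads' length; the fingertips stand 17 mm ahead of it and the grasp point (between the pads) lies 2 mm behind it (manip.tip_extent is the distance from the TCP to the fingertips, in m); z points along the fingers, y is the direction in which the jaws open and shut (so a half turn about z gives the same grasp; the last joint's range is limited). The gripper opens to 85 mm and grips with 20 to 120 N. Pads are 22 mm wide; open, the fingers measure 114 mm over their backs; the gripper's body (76 mm by 85 mm) begins 54 mm behind the grasp point. The pads swing forward as they close: fully open they stand 13 mm farther back than shut.
Start: joints at [1.105, 0.411, -0.013, 1.596, 0.006, 1.134, -0.082], TCP at [0.242, -0.576, 0.248] pointing down, gripper open.
Joint ranges: [-2.95, 2.95], [-0.29, 1.99], [-1.47, 1.44], [0.14, 2.54], [-1.03, 4.17], [0.13, 1.85], [-2.86, 2.86]. Speed limits (rad/s): [2.39, 2.39, 3.01, 3.01, 3.14, 3.14, 3.14].

## Interface

Orientations are given as a unit quaternion [x, y, z, w].
In Python, from cell import manip, capture, camera_info gives the robot as it stands.
- The arm moves only by the tool move_arm, never from a script. Its argument "plan" is a list of rows, each an object of numbers: "dx", "dy", "dz": the shift along the world's x, y, z in mm; "spin": the turn about the world's z in degrees. A call has 1 to 10 rows; each row is the pose to reach, as a shift and turn from the pose measured when the call began; what a row does not reach only later rows make up. A row lasts 1/12 s, in which the tool goes at most 41.7 mm and 7.16 degrees, less where a joint would pass 70% of its speed; a pose out of reach is approached as far as the arm can. A call with a gripper value outside its range is refused whole. "fingers" is the finger opening in mm, from 0 to 85.4, set as the call begins (left out, the last holds). The fingers move at their own pace and stop on an object; "squeeze" is the grip in N (left out, the last holds). Time passes only in rows, so rows that repeat a pose let the fingers close. It gives the time, the measured TCP pose, the force and the opening at its end, in the units of the state.
- manip.get_obs(): the state, without advancing time (a new reading comes with each control period).
- capture(name): name is "scene" or "top" or "wrist"; returns the picture (400x640x3 uint8, red, green, blue); there is no depth.
- camera_info(name): a dict with "intrinsics" (3x3 intrinsics, pixels), "world_to_cam" (4x4, takes a point from world to camera coordinates); the wrist camera has in their place "mount" (4x4, takes a point from camera to tool coordinates, whose origin is the TCP and whose axes are the flange's). Camera axes: x right, y up, looking along -z (the intrinsics and any distortion apply to the point x, -y, -z); pixel columns grow to the right and rows downward; lengths in m; the calibration is good to about 2 mm. A picture is of the moment at which its call begins: read the wrist's pose just before it. camera_info takes no time and is no camera call.
- manip.finish_job(): hands the job in, once; it reports no verdict.
The state is a dict: "clock": time; "joint_pos": joint angles; "dq": joint speeds; "joint_torque": joint torques, N m; "tool_pos": TCP position; "ee_rot": TCP orientation; "force": force on the tool from outside, world axes, zero at the start; "moment": the same for the moment, N m; "finger_gap": finger opening in m.
Only numpy, scipy, OpenCV 4.12 (cv2) and the standard library are available. Lean on these libraries where they do the work, as an engineer would, in place of code of your own. Each camera call takes 0.05 s, during which the arm holds its last target. There are 200 camera calls.

## Task

The lid press is held up by its ratchet. Lift the holding pawl right over so that it stays thrown back, then turn the ratchet wheel backwards (clockwise seen from above) by its crank knob until the plate bears snugly on the lid of the glass lunch box, about as hard as a full one-litre bottle would (10 N) and never hard enough to crack the glass (30 N). Then drop the pawl back into the teeth, let go, and leave the other things on the counter alone.

Things in the scene. Friction and masses are not known exactly. Their poses are not given: they have to be found in the camera images.
- press: The lid press: a fixed white portal frame, base 180 x 230 x 15 mm, two steel columns, bridge 50 x 230 mm, top 187 mm above the counter. Under the bridge hangs its round pressing plate, 76 mm across, on a stiff rubber bush (7 N per mm); its height is not measured. Origin at the middle of the base's underside, on the vertical wheel axis; z up.
- wheel: Steel ratchet wheel lying flat on the bridge, 110 mm across, on a vertical axis. Origin on the axis at its underside, 195 mm above the counter; z up; x points to the crank knob. 14 teeth on its upper face (38 to 52 mm radius, tops 212 mm above the counter). Backwards = clockwise from above: lowers the plate 25 mm per rad, blocked by the pawl. Run 2.25 rad; starts 0 to 0.4 rad below the raised end.
- knob_grip (a point): Middle of the black upright crank knob, the point to grip: 20 mm thick, 40 mm tall (20 mm above and below this point), 75 mm from the wheel axis, 235 mm above the counter. It spins freely on its pin, so a fixed hand can lead it round, through the half circle away from the pawl. A push of 2 to 3 N turns it clockwise; each newton of pressing adds 0.33 N. It stays where left.
- pawl: Holding pawl: steel arm 58 x 10 x 8 mm. Origin on its level hinge, 219 mm above the counter; y is the hinge; x points from nose to hinge when engaged; z is up when the nose is in the teeth (tilt 0 to 0.2 rad). Lifting the nose turns it about +y; past about 1.2 rad it falls over to a stop at 2.1 rad and stays thrown back; below 1.1 rad it falls back into the teeth.
- pawl_lug (a point): Centre of the pawl's round grip lug: steel disc 22 mm across, 14 mm thick, flat faces across the hinge direction (pawl y), 38 mm from the hinge towards the nose (pawl -x), 16 mm above it (pawl z). Pinch its flat faces from above; it may turn between the fingers as it is swung over.
- cradle: Place of the square glass box (118 mm wide, grey clip-lock lid), which stays on the press's base under the plate. Origin at the top of the base, 15 mm above the counter. The lid's top is 66 to 78 mm above it, not measured: a cork pad of unknown thickness lies under the box. The plate meets it 1.2 to 1.8 rad from the wheel's raised end. A snug press is 10 N (5 to 20 N is good).
- carrier: Bystander: round steel insulated lunch carrier, 116 mm across and 154 mm tall with its handle, standing loose. Origin under its middle.
- case: Bystander: flat teal cutlery case 222 x 64 x 26 mm, loose. Origin under its middle, x along it.
- eggcup: Bystander: white ceramic egg cup, 50 mm across and 62 mm tall, loose. Origin under its middle.

How it is judged:
By the outcome, as a careful person would: the job done as asked, in the order asked, and still so for the second after the job is handed in, with the robot touching nothing.
It also fails if it takes over 72 s, if anything falls off the work surface, if the arm or the gripper's body presses on something with over 40 N, if the wrist force passes 120 N, or if a joint passes its speed limit or range.

## Working session

There is one attempt and no reset: what is moved stays moved. The work goes in short steps, Python scripts to look and compute and a tool call to move; the robot and the scene stay as the last step left them, time stands still between calls to the robot, and variables do not carry over. Pictures are saved under pics/ and viewed, about 8 in all and at most 12, crops included, and the job is handed in when it is done.

Besides the shell and the picture viewer there is one more tool, called after "Emit:" as name(argument=value, ...), one argument or row to a line, values as JSON. move_arm: Moves the arm, as the interface text tells. Its arguments: {"type":"object","properties":{"plan":{"type":"array","items":{"type":"object","properties":{"dx":{"type":"number"},"dy":{"type":"number"},"dz":{"type":"number"},"spin":{"type":"number"}}}},"fingers":{"type":"number"},"squeeze":{"type":"number"}},"required":["plan"]}

```bash
ls; mkdir -p pics
python3 - <<'E'
from cell import manip, capture, camera_info
import cv2
for n in("scene","top"):
    cv2.imwrite(f"pics/{n}0.png",cv2.cvtColor(capture(n),cv2.COLOR_RGB2BGR)); i=camera_info(n); print(n,i)
print(camera_info("wrist")); print(manip.get_obs())
E
```

```text
pics
scene {'intrinsics': array([[420.66770316,   0.        , 318.29225793],
       [  0.        , 420.66770316, 195.73867127],
       [  0.        ,   0.        ,   1.        ]]), 'world_to_cam': array([[ 0.3744078 ,  0.92723938,  0.00677755, -0.20859037],
       [-0.80338378,  0.32072929,  0.50170432,  0.37612377],
       [ 0.46302624, -0.19328699,  0.86501262, -1.41934966],
       [ 0.        ,  0.        ,  0.        ,  1.        ]])}
top {'intrinsics': array([[373.81045253,   0.        , 318.28298974],
       [  0.        , 373.81045253, 200.91777002],
       [  0.        ,   0.        ,   1.        ]]), 'world_to_cam': array([[-2.65929549e-02, -9.99646326e-01, -1.94031731e-04,
         1.93616031e-02],
       [ 9.90440622e-01, -2.63743416e-02,  1.35394864e-01,
        -5.58854287e-01],
       [-1.35352096e-01,  3.40837261e-03,  9.90791700e-01,
        -1.18852630e+00],
       [ 0.00000000e+00,  0.00000000e+00,  0.00000000e+00,
         1.00000000e+00]])}
{'intrinsics': array([[292.99970625,   0.        , 318.64535188],
       [  0.        , 292.99970625, 203.37338711],
       [
[... 419 characters left out ...]
os': array([ 1.10480241,  0.41182702, -0.0126971 ,  1.5969203 ,  0.00561307,
        1.13430404, -0.08217146]), 'dq': array([ 3.86198771e-04, -1.55945336e-04,  6.46262051e-04, -1.39429170e-03,
        4.83773575e-05,  1.23037466e-03,  9.43986549e-04]), 'joint_torque': array([ 3.32914438e-03, -6.01830053e+01,  6.84716273e-01, -3.00088441e+01,
        1.40896387e-02,  6.46139437e-03,  1.59783184e-05]), 'tool_pos': array([ 0.24191654, -0.57584665,  0.2475492 ]), 'ee_rot': array([ 9.80280488e-01,  1.97609866e-01, -1.97899351e-04, -6.83467945e-04]), 'force': array([ 0.17991904, -0.75720645, -0.29549305]), 'moment': array([ 0.00955767, -0.00374721,  0.01486167]), 'finger_gap': 0.08563048508064787}
```

View pics/scene0.png

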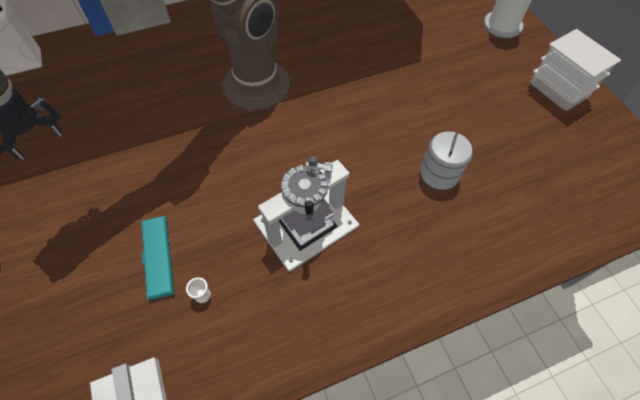

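View pics/top0.png

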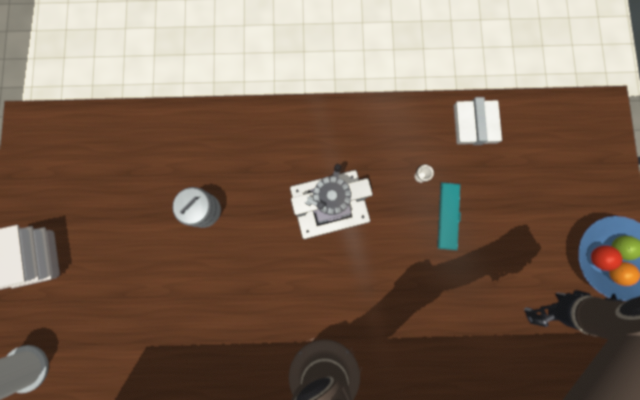

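```bash
cat > h.py <<'E'
import numpy as np, cv2
from scipy.spatial.transform import Rotation as R
from cell import manip, capture, camera_info
def cam(name,obs=None):
    i=camera_info(name);K=i["intrinsics"]
    if name!="wrist": return K,i["world_to_cam"]
    T=np.eye(4);T[:3,:3]=R.from_quat(obs["ee_rot"]).as_matrix();T[:3,3]=obs["tool_pos"]
    return K,np.linalg.inv(T@i["mount"])
def px(KW,p):
    K,W=KW;c=W[:3,:3]@np.asarray(p,float)+W[:3,3];q=K@[c[0],-c[1],-c[2]];return q[:2]/q[2]
def atz(KW,u,v,z):
    K,W=KW;d=np.linalg.inv(K)@[u,v,1];d=W[:3,:3].T@[d[0],-d[1],-d[2]];o=-W[:3,:3].T@W[:3,3]
    return o+d*(z-o[2])/d[2]
def snap(name,fn,crop=None,s=1):
    o=manip.get_obs();im=cv2.cvtColor(capture(name),cv2.COLOR_RGB2BGR)
    if crop: a,b,c,d=crop; im=im[b:d,a:c]
    cv2.imwrite(f"pics/{fn}.png",cv2.resize(im,None,fx=s,fy=s,interpolation=cv2.INTER_CUBIC));return cam(name,o)
E
python3 - <<'E'
import cv2,numpy as np
a=cv2.imread("pics/scene0.png")[140:275,245:365];b=cv2.imread("pics/top0.png")[150:250,280:385]
a=cv2.resize(a,(400,450),interpolation=2);b=cv2.resize(b,(399,380),interpolation=2);b=cv2.copyMakeBorder(b,0,70,0,0,0)
cv2.imwrite("pics/z.png",np.hstack([a,b]))
from h import *
K=cam("top");S=cam("scene")
print(atz(K,332,195,.212),atz(S,304,184,.212))
E
```

```text
[ 0.55119617 -0.03399676  0.212     ] [ 0.55263004 -0.03539708  0.212     ]
```

View pics/z.png

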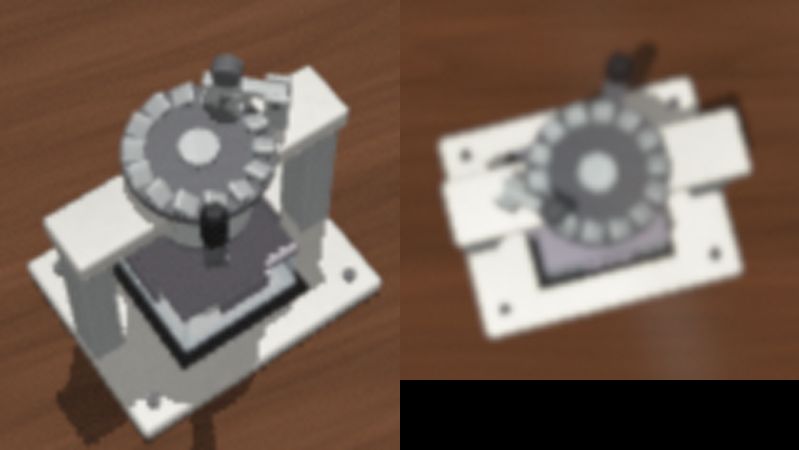

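Emit:
move_arm(
  plan=[
    {"dx": 5, "dy": 10, "dz": 38},
    {"dx": 20, "dy": 35, "dz": 75},
    {"dx": 38, "dy": 68, "dz": 105},
    {"dx": 55, "dy": 100, "dz": 130},
    {"dx": 73, "dy": 133, "dz": 150},
    {"dx": 92, "dy": 167, "dz": 165},
    {"dx": 112, "dy": 202, "dz": 172},
    {"dx": 132, "dy": 238, "dz": 172},
    {"dx": 152, "dy": 274, "dz": 172},
    {"dx": 172, "dy": 310, "dz": 172},
  ],
)

```text
schema error: expected keys dx, dy, dz, spin
```

Emit:
move_arm(
  plan=[
    {"dx": 18, "dy": 34},
    {"dx": 38, "dy": 70},
    {"dx": 58, "dy": 106},
    {"dx": 78, "dy": 142},
    {"dx": 98, "dy": 178},
    {"dx": 118, "dy": 212},
    {"dx": 126, "dy": 224},
    {"dx": 126, "dy": 226},
    {"dx": 126, "dy": 226},
  ],
)

```text
schema error: expected keys dx, dy, dz, spin
```

Run:
```python
from h import *
print(manip.get_obs()["tool_pos"],manip.get_obs()["clock"]);KW=snap("wrist","w0")
print(px(KW,[.552,-.035,.212]))
im=cv2.imread("pics/w0.png");u,v=px(KW,[.552,-.035,.212]).astype(int)
x0,y0=max(u-110,0),max(v-90,0);print(x0,y0);cv2.imwrite("pics/w0c.png",cv2.resize(im[y0:y0+190,x0:x0+250],None,fx=3,fy=3,interpolation=2))
```

```text
[ 0.24191654 -0.57584665  0.2475492 ] 0.1
[-3692.35484785 -4528.61250474]
0 0
```

View pics/w0c.png

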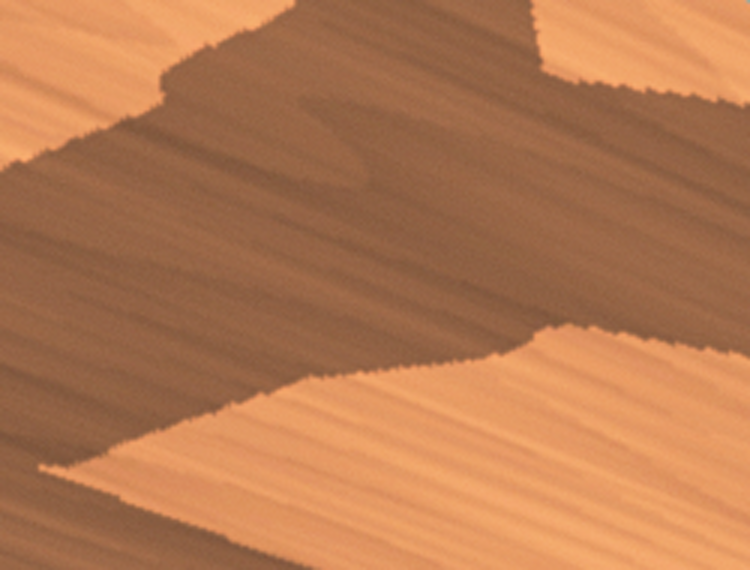

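The move was refused because each row needs all four keys, so the picture shows only bare wood.

Emit:
move_arm(
  plan=[
    {"dx": 5, "dy": 10, "dz": 38, "spin": 0},
    {"dx": 20, "dy": 35, "dz": 65, "spin": 0},
    {"dx": 38, "dy": 68, "dz": 85, "spin": 0},
    {"dx": 55, "dy": 100, "dz": 105, "spin": 0},
    {"dx": 73, "dy": 133, "dz": 125, "spin": 0},
    {"dx": 91, "dy": 165, "dz": 145, "spin": 0},
    {"dx": 110, "dy": 199, "dz": 160, "spin": 0},
    {"dx": 130, "dy": 234, "dz": 170, "spin": 0},
    {"dx": 150, "dy": 270, "dz": 172, "spin": 0},
    {"dx": 170, "dy": 306, "dz": 172, "spin": 0},
  ],
)

```text
clock: 0.98
tool_pos: [0.4123, -0.2687, 0.4208]
ee_rot: [0.98, 0.197, 0.001, 0.0]
force: [1.5, 0.2, 0.2]
finger_gap: 0.0851
```

Emit:
move_arm(
  plan=[
    {"dx": 18, "dy": 34, "dz": 0, "spin": 0},
    {"dx": 38, "dy": 70, "dz": 0, "spin": 0},
    {"dx": 58, "dy": 106, "dz": 0, "spin": 0},
    {"dx": 78, "dy": 142, "dz": 0, "spin": 0},
    {"dx": 98, "dy": 178, "dz": 0, "spin": 0},
    {"dx": 118, "dy": 212, "dz": 0, "spin": 0},
    {"dx": 128, "dy": 230, "dz": 0, "spin": 0},
    {"dx": 128, "dy": 230, "dz": 0, "spin": 0},
    {"dx": 128, "dy": 230, "dz": 0, "spin": 0},
  ],
)

```text
clock: 1.73
tool_pos: [0.5405, -0.0375, 0.4202]
ee_rot: [0.98, 0.199, -0.0, -0.0]
force: [-0.3, -0.8, -0.4]
finger_gap: 0.0853
```

Run:
```python
from h import *
print(manip.get_obs()["tool_pos"],manip.get_obs()["clock"]);KW=snap("wrist","w1")
print(px(KW,[.552,-.035,.212]))
im=cv2.imread("pics/w1.png");u,v=px(KW,[.552,-.035,.212]).astype(int)
x0,y0=max(u-125,0),max(v-95,0);print(x0,y0);cv2.imwrite("pics/w1c.png",cv2.resize(im[y0:y0+190,x0:x0+250],None,fx=3,fy=3,interpolation=2))
```

```text
[ 0.54046739 -0.03750263  0.42018801] 1.7333
[320.19635836 169.8046218 ]
195 74
```

View pics/w1c.png

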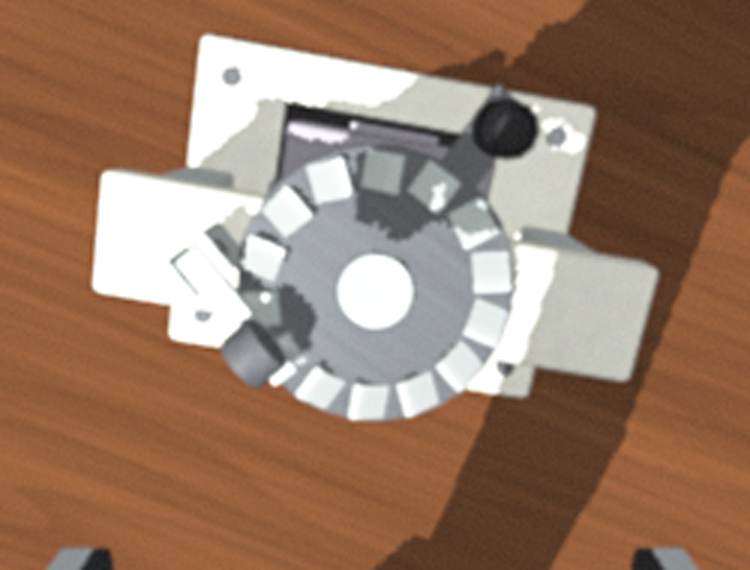

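The view shows the hub at px (320,171), the knob top at (363,116), and the pawl with its dark lug at about (279,191), lying tangentially at the left. I'll compute positions, then look closer.

Run:
```python
from h import *
KW=cam("wrist",manip.get_obs());S=cam("scene");T=cam("top")
f=lambda a:np.round(a*1000,1)
w=lambda u,v,z:f(atz(KW,195+u/3,74+v/3,z))
print("hub",w(375,291,.212),"knob",w(505,127,.255),"lug",w(252,352,.235),"nose",w(285,372,.215),"hinge",w(180,258,.219))
print("S knob",f(atz(S,245+213*.3,140+208*.3,.255)),"lug",f(atz(S,313.4,159.5,.235)))
print("T knob",f(atz(T,338,167,.255)))
print("bridge corners",[w(*p,.187) for p in((103,170),(93,290),(657,268),(630,380))])
print("base",[w(*p,.015) for p in((203,35),(597,107),(528,397))])
```

```text
hub [550.3 -37.1 212. ] knob [622.8 -51.2 255. ] lug [516.2  -2.4 235. ] nose [507.5 -16.8 215. ] hinge [535.   35.3 219. ]
S knob [624.8 -50.9 255. ] lug [511.6   4.4 235. ]
T knob [621.5 -51.  255. ]
bridge corners [array([548.9,  79.4, 187. ]), array([501.1,  68.6, 187. ]), array([ 599.4, -142.3,  187. ]), array([ 552.3, -154.6,  187. ])]
base [array([611.5,  92.5,  15. ]), array([ 662.7, -129.5,   15. ]), array([ 489. , -169.5,   15. ])]
```

Emit:
move_arm(
  plan=[
    {"dx": -15, "dy": 15, "dz": -25, "spin": 0},
    {"dx": -30, "dy": 30, "dz": -50, "spin": 0},
    {"dx": -42, "dy": 45, "dz": -75, "spin": 0},
    {"dx": -42, "dy": 47, "dz": -80, "spin": 0},
    {"dx": -42, "dy": 47, "dz": -80, "spin": 0},
  ],
)

```text
clock: 2.2
tool_pos: [0.4967, 0.0069, 0.3392]
ee_rot: [0.98, 0.197, -0.001, 0.001]
force: [0.0, -1.3, 0.2]
finger_gap: 0.0857
```

Run:
```python
from h import *
print(manip.get_obs()["tool_pos"],manip.get_obs()["clock"]);KW=snap("wrist","w2",(190,110,390,310),3)
```

```text
[0.49669982 0.00693088 0.33917582] 2.2
```

View pics/w2.png

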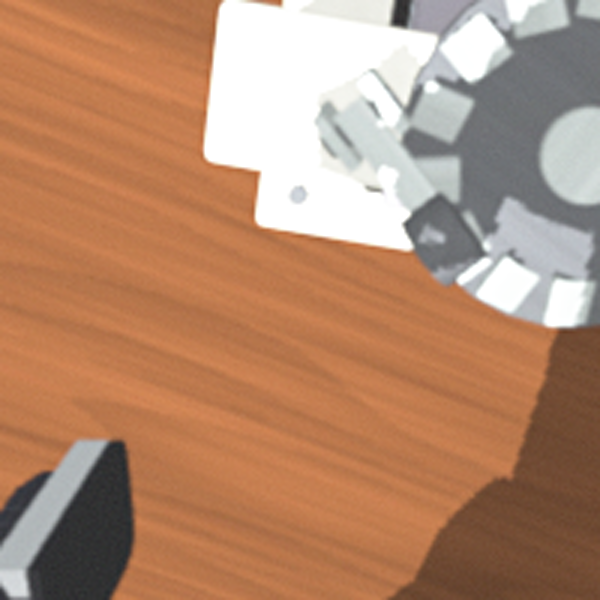

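Run:
```python
from h import *
KW=cam("wrist",manip.get_obs());f=lambda a:np.round(a*1000,1)
w=lambda u,v,z:f(atz(KW,190+u/3,110+v/3,z))
print("hub",w(590,155,.212))
for z in(.235,.240,.246): print("lug",z,w(444,237,z),[w(*p,z)[:2] for p in((405,227),(440,190),(485,243),(445,283))])
print("ears",w(335,135,.219),w(380,95,.219),"armtop start",w(352,112,.223),w(418,195,.223))
print("nose",w(483,273,.215))
C=np.array([550.3,-37.1]);
k=np.array([622.8,-51.2])-C;print("knob r",np.hypot(*k),"ang",np.degrees(np.arctan2(k[1],k[0])))
# model fit: arm direction a (hinge->nose), predicted lug for tilt
J=manip.get_obs();print(J["joint_pos"].round(3))
```

```text
hub [552.7 -35.7 212. ]
lug 0.235 [518.8  -2.6 235. ] [array([517.3,   8.2]), array([530.3,   3.6]), array([521.6, -13.6]), array([506.9,  -8.2])]
lug 0.24 [519.9  -1.8 240. ] [array([518.5,   8.8]), array([531.1,   4.3]), array([522.6, -12.6]), array([508.3,  -7.2])]
lug 0.246 [521.2  -0.8 246. ] [array([519.8,   9.5]), array([532.1,   5.1]), array([523.8, -11.3]), array([509.9,  -6.1])]
ears [530.6  34.8 219. ] [545.7  27.4 219. ] armtop start [538.9  32.9 223. ] [524.6   7.1 223. ]
nose [508.8 -21.2 215. ]
knob r 73.85837799464595 ang -11.005656101850551
[ 0.312  0.157 -0.479  1.736  0.077  1.267 -1.36 ]
```

Emit:
move_arm(
  plan=[
    {"dx": 8, "dy": -3, "dz": -5, "spin": 7},
    {"dx": 16, "dy": -6, "dz": -15, "spin": 14},
    {"dx": 22, "dy": -9.5, "dz": -30, "spin": 21},
    {"dx": 22, "dy": -9.5, "dz": -40, "spin": 28},
    {"dx": 22, "dy": -9.5, "dz": -50, "spin": 35},
    {"dx": 22, "dy": -9.5, "dz": -55, "spin": 38.3},
    {"dx": 22, "dy": -9.5, "dz": -55, "spin": 38.3},
    {"dx": 22, "dy": -9.5, "dz": -55, "spin": 38.3},
  ],
  fingers=40,
  squeeze=25,
)

```text
clock: 2.92
tool_pos: [0.521, -0.0046, 0.2865]
ee_rot: [0.863, 0.506, 0.001, 0.001]
force: [0.2, 0.4, -0.7]
finger_gap: 0.0402
```

Run:
```python
from h import *
o=manip.get_obs();print(manip.tip_extent,o["tool_pos"],o["joint_pos"].round(2));KW=snap("wrist","w3",(190,100,450,300),2.5)
M=R.from_quat(o["ee_rot"]).as_matrix();print(M[:,1]);
for p in([.5185,-.0025,.235],[.5185,-.0025,.246],o["tool_pos"]+M[:,2]*.017): print((px(KW,p)-[190,100])*2.5)
```

```text
0.017 [ 0.5209723  -0.00458981  0.28648856] [ 0.37  0.25 -0.55  1.77  0.14  1.16 -0.73]
[ 0.87236397 -0.48885022  0.00256332]
[308.60676618 330.63485882]
[307.93846706 348.24133431]
[321.06366696 396.13633591]
```

View pics/w3.png

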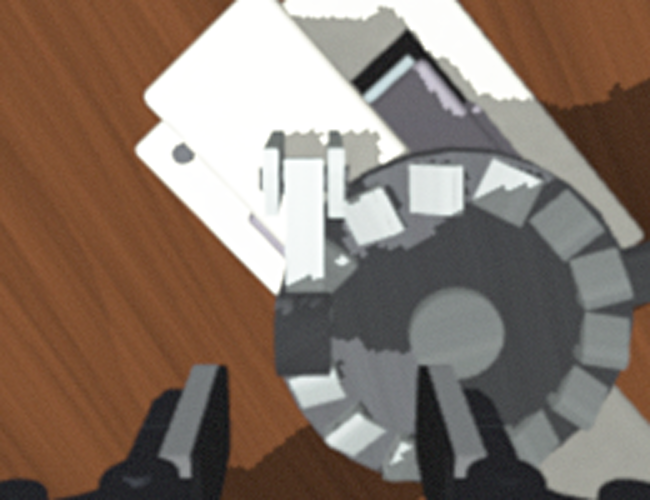

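The jaws line up with the pawl. The lug is at crop px (303,335), about 1 mm from the prediction. I'll correct for that, descend and pinch.

Emit:
move_arm(
  plan=[
    {"dx": -3.6, "dy": 2.7, "dz": -15, "spin": 0},
    {"dx": -3.6, "dy": 2.7, "dz": -32, "spin": 0},
    {"dx": -3.6, "dy": 2.7, "dz": -44, "spin": 0},
    {"dx": -3.6, "dy": 2.7, "dz": -48, "spin": 0},
    {"dx": -3.6, "dy": 2.7, "dz": -48, "spin": 0},
  ],
)

```text
clock: 3.38
tool_pos: [0.5174, -0.0019, 0.2386]
ee_rot: [0.863, 0.505, 0.0, 0.001]
force: [0.1, -0.3, -0.4]
finger_gap: 0.0399
```

Emit:
move_arm(
  plan=[
    {"dx": 0, "dy": 0, "dz": 0, "spin": 0},
    {"dx": 0, "dy": 0, "dz": 0, "spin": 0},
    {"dx": 0, "dy": 0, "dz": 0, "spin": 0},
    {"dx": 0, "dy": 0, "dz": 0, "spin": 0},
    {"dx": 0, "dy": 0, "dz": 0, "spin": 0},
  ],
  fingers=8,
  squeeze=25,
)

```text
clock: 3.8
tool_pos: [0.5174, -0.0017, 0.2396]
ee_rot: [0.863, 0.505, 0.001, 0.001]
force: [-4.3, 0.9, 6.5]
finger_gap: 0.0137
```

Emit:
move_arm(
  plan=[
    {"dx": 1.2, "dy": 2.1, "dz": 4.4, "spin": 0},
    {"dx": 2.8, "dy": 5.0, "dz": 9.1, "spin": 0},
    {"dx": 4.6, "dy": 8.3, "dz": 13, "spin": 0},
    {"dx": 6.7, "dy": 11.9, "dz": 16.3, "spin": 0},
    {"dx": 6.7, "dy": 11.9, "dz": 16.3, "spin": 0},
  ],
)

```text
clock: 4.22
tool_pos: [0.5241, 0.0106, 0.2565]
ee_rot: [0.863, 0.505, 0.0, 0.001]
force: [-3.5, -1.5, -0.8]
finger_gap: 0.0131
```

Emit:
move_arm(
  plan=[
    {"dx": 2.2, "dy": 4, "dz": 2.8, "spin": 0},
    {"dx": 4.6, "dy": 8.3, "dz": 5, "spin": 0},
    {"dx": 7.2, "dy": 12.8, "dz": 6.5, "spin": 0},
    {"dx": 9.8, "dy": 17.4, "dz": 7.3, "spin": 0},
    {"dx": 12.4, "dy": 22.1, "dz": 7.5, "spin": 0},
    {"dx": 15.1, "dy": 26.9, "dz": 6.9, "spin": 0},
    {"dx": 17.6, "dy": 31.4, "dz": 5.6, "spin": 0},
    {"dx": 20, "dy": 35.8, "dz": 3.6, "spin": 0},
    {"dx": 22.2, "dy": 39.6, "dz": 1.2, "spin": 0},
    {"dx": 22.2, "dy": 39.6, "dz": 1.2, "spin": 0},
  ],
)

```text
clock: 5.05
tool_pos: [0.5472, 0.0522, 0.2589]
ee_rot: [0.863, 0.506, 0.002, 0.001]
force: [-4.1, 0.7, 5.3]
finger_gap: 0.0135
```

Emit:
move_arm(
  plan=[
    {"dx": 0, "dy": 0, "dz": 0, "spin": 0},
    {"dx": 0, "dy": 0, "dz": 0, "spin": 0},
    {"dx": 0, "dy": 0, "dz": 15, "spin": 0},
    {"dx": 0, "dy": 0, "dz": 40, "spin": 0},
    {"dx": 0, "dy": 0, "dz": 60, "spin": 0},
    {"dx": 0, "dy": 0, "dz": 60, "spin": 0},
    {"dx": 0, "dy": 0, "dz": 60, "spin": 0},
  ],
  fingers=40,
)

```text
clock: 5.63
tool_pos: [0.5482, 0.0525, 0.3204]
ee_rot: [0.863, 0.506, 0.003, 0.002]
force: [0.2, -0.3, -0.1]
finger_gap: 0.0401
```

Run:
```python
from h import *
o=manip.get_obs();print(o["tool_pos"],o["joint_pos"].round(2));KW=snap("wrist","w4",(150,60,550,360),2)
```

```text
[0.54822927 0.05251672 0.32039225] [ 0.27  0.28 -0.57  1.65  0.16  1.25 -0.84]
```

View pics/w4.png

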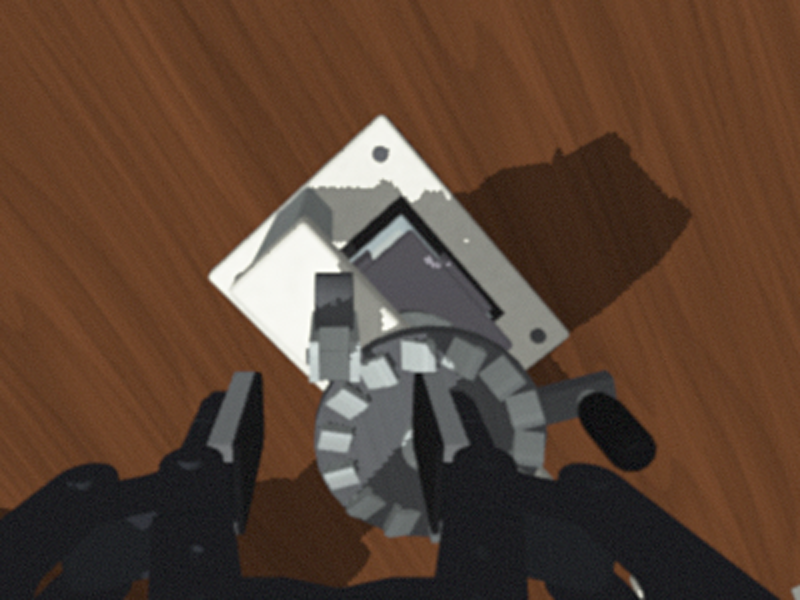

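The picture shows the pawl thrown back: its lug at crop px (334,290) is beyond the hinge at (335,355). Next I go over the knob, descend and grip it.

Emit:
move_arm(
  plan=[
    {"dx": 12, "dy": -16, "dz": 0, "spin": 0},
    {"dx": 29, "dy": -40, "dz": 0, "spin": 0},
    {"dx": 47, "dy": -65, "dz": 0, "spin": 0},
    {"dx": 66, "dy": -90, "dz": 0, "spin": 0},
    {"dx": 76, "dy": -103.7, "dz": 0, "spin": 0},
    {"dx": 76, "dy": -103.7, "dz": -20, "spin": 0},
    {"dx": 76, "dy": -103.7, "dz": -45, "spin": 0},
    {"dx": 76, "dy": -103.7, "dz": -70, "spin": 0},
    {"dx": 76, "dy": -103.7, "dz": -80.5, "spin": 0},
    {"dx": 76, "dy": -103.7, "dz": -80.5, "spin": 0},
  ],
  fingers=50,
)

```text
clock: 6.52
tool_pos: [0.6218, -0.0517, 0.235]
ee_rot: [0.863, 0.506, -0.0, -0.0]
force: [-0.5, -0.1, 0.5]
finger_gap: 0.0497
```

Emit:
move_arm(
  plan=[
    {"dx": 0, "dy": 0, "dz": 0, "spin": 0},
    {"dx": 0, "dy": 0, "dz": 0, "spin": 0},
    {"dx": 0, "dy": 0, "dz": 0, "spin": 0},
    {"dx": 0, "dy": 0, "dz": 0, "spin": 0},
    {"dx": 0, "dy": 0, "dz": 0, "spin": 0},
    {"dx": 0, "dy": 0, "dz": 0, "spin": 0},
    {"dx": 0, "dy": 0, "dz": 0, "spin": 0},
  ],
  fingers=14,
  squeeze=30,
)

```text
clock: 7.1
tool_pos: [0.623, -0.052, 0.2362]
ee_rot: [0.863, 0.505, 0.001, 0.001]
force: [4.9, -2.4, -1.7]
finger_gap: 0.0183
```

Run:
```python
from h import *
o=manip.get_obs();print(o["tool_pos"],o["force"],o["moment"],o["clock"])
import numpy as np
C=np.array([.5512,-.0366]);p=o["tool_pos"][:2];d=p-C;r=.0748;a0=np.arctan2(d[1],d[0]);print(np.hypot(*d),np.degrees(a0))
for k in range(1,13):
    a=a0-np.radians(6)*k; print(np.degrees(a).round(1),((C+r*np.array([np.cos(a),np.sin(a)])-p)*1000).round(1))
```

```text
[ 0.62304195 -0.05198698  0.23620505] [ 4.93092636 -2.40331552 -1.73521616] [-0.32816079 -0.98537989  0.01983375] 7.1
0.07347125133412415 -12.08886779137655
-18.1 [-0.7 -7.8]
-24.1 [ -3.6 -15.1]
-30.1 [ -7.1 -22.1]
-36.1 [-11.4 -28.7]
-42.1 [-16.3 -34.8]
-48.1 [-21.9 -40.3]
-54.1 [-28.  -45.2]
-60.1 [-34.5 -49.4]
-66.1 [-41.5 -53. ]
-72.1 [-48.8 -55.8]
-78.1 [-56.4 -57.8]
-84.1 [-64.1 -59. ]
```

Emit:
move_arm(
  plan=[
    {"dx": 0.5, "dy": -3.9, "dz": 0, "spin": 0},
    {"dx": -0.7, "dy": -7.8, "dz": 0, "spin": 0},
    {"dx": -2, "dy": -11.5, "dz": 0, "spin": 0},
    {"dx": -3.6, "dy": -15.1, "dz": 0, "spin": 0},
    {"dx": -5.2, "dy": -18.6, "dz": 0, "spin": 0},
    {"dx": -7.1, "dy": -22.1, "dz": 0, "spin": 0},
    {"dx": -9.1, "dy": -25.4, "dz": 0, "spin": 0},
    {"dx": -11.4, "dy": -28.7, "dz": 0, "spin": 0},
    {"dx": -11.4, "dy": -28.7, "dz": 0, "spin": 0},
    {"dx": -11.4, "dy": -28.7, "dz": 0, "spin": 0},
  ],
)

```text
clock: 7.93
tool_pos: [0.61, -0.0805, 0.2361]
ee_rot: [0.863, 0.505, -0.0, -0.0]
force: [-6.4, 2.5, 0.9]
finger_gap: 0.0185
```

```bash
cat >> h.py <<'E'
def knob(step=4,n=10,C=(.5512,-.0366),r=.0748):
    o=manip.get_obs();p=o["tool_pos"][:2];d=p-C;a0=np.arctan2(d[1],d[0]);e=d/np.hypot(*d);t=np.array([e[1],-e[0]])
    F=o["force"];print("r",(np.hypot(*d)*1e3).round(2),"ang",np.degrees(a0).round(2),"Frad %.2f Ftan(cw) %.2f"%(F[:2]@e,F[:2]@t),"F",F.round(1),"t",o["clock"])
    for k in range(1,n+1):
        a=a0-np.radians(step)*k; print(np.degrees(a).round(1),((np.array(C)+r*np.array([np.cos(a),np.sin(a)])-p)*1000).round(1))
E
python3 -c "from h import *;knob()"
```

```text
r 73.41 ang -36.77 Frad -6.62 Ftan(cw) 1.78 F [-6.4  2.5  0.9] t 7.9333
-40.8 [-2.2 -4.9]
-44.8 [-5.7 -8.7]
-48.8 [ -9.5 -12.3]
-52.8 [-13.5 -15.6]
-56.8 [-17.8 -18.6]
-60.8 [-22.3 -21.3]
-64.8 [-26.9 -23.7]
-68.8 [-31.7 -25.8]
-72.8 [-36.6 -27.5]
-76.8 [-41.7 -28.9]
```

```bash
python3 -c "
from h import *
from scipy.optimize import least_squares
P=np.array([[.6230,-.0520],[.6100,-.0805]])
s=least_squares(lambda c:np.r_[(np.hypot(*(P-c).T)-.075)*3,(c-[.5512,-.0366])*1],[.551,-.036]);print(s.x)
knob(C=tuple(s.x),r=.075,step=3)"
```

```text
[ 0.54982049 -0.03591174]
r 74.93 ang -36.56 Frad -6.63 Ftan(cw) 1.76 F [-6.4  2.5  0.9] t 7.9333
-39.6 [-2.4 -3.1]
-42.6 [-4.9 -6.1]
-45.6 [-7.7 -8.9]
-48.6 [-10.5 -11.6]
-51.6 [-13.6 -14.1]
-54.6 [-16.7 -16.5]
-57.6 [-20.  -18.7]
-60.6 [-23.3 -20.7]
-63.6 [-26.8 -22.5]
-66.6 [-30.3 -24.2]
```

Emit:
move_arm(
  plan=[
    {"dx": -2.4, "dy": -3.1, "dz": 0, "spin": 0},
    {"dx": -4.9, "dy": -6.1, "dz": 0, "spin": 0},
    {"dx": -7.7, "dy": -8.9, "dz": 0, "spin": 0},
    {"dx": -10.5, "dy": -11.6, "dz": 0, "spin": 0},
    {"dx": -13.6, "dy": -14.1, "dz": 0, "spin": 0},
    {"dx": -16.7, "dy": -16.5, "dz": 0, "spin": 0},
    {"dx": -16.7, "dy": -16.5, "dz": 0, "spin": 0},
    {"dx": -16.7, "dy": -16.5, "dz": 0, "spin": 0},
  ],
)

```text
clock: 8.6
tool_pos: [0.5923, -0.0974, 0.2361]
ee_rot: [0.863, 0.505, -0.001, -0.0]
force: [-2.8, 4.1, 0.9]
finger_gap: 0.0183
```

```bash
python3 -c "
from h import *
knob(C=(.5498,-.0359),r=.075,step=2,n=14)"
```

```text
r 74.75 ang -55.4 Frad -4.95 Ftan(cw) -0.07 F [-2.8  4.1  0.9] t 8.6
-57.4 [-2.  -1.7]
-59.4 [-4.3 -3. ]
-61.4 [-6.5 -4.3]
-63.4 [-8.9 -5.5]
-65.4 [-11.2  -6.7]
-67.4 [-13.6  -7.7]
-69.4 [-16.1  -8.7]
-71.4 [-18.5  -9.6]
-73.4 [-21.  -10.3]
-75.4 [-23.5 -11. ]
-77.4 [-26.1 -11.7]
-79.4 [-28.7 -12.2]
-81.4 [-31.2 -12.6]
-83.4 [-33.8 -13. ]
```

Emit:
move_arm(
  plan=[
    {"dx": -1, "dy": -0.8, "dz": 0, "spin": 0},
    {"dx": -2, "dy": -1.7, "dz": 0, "spin": 0},
    {"dx": -3.1, "dy": -2.4, "dz": 0, "spin": 0},
    {"dx": -4.3, "dy": -3.0, "dz": 0, "spin": 0},
  ],
)

```text
clock: 8.93
tool_pos: [0.5878, -0.1002, 0.2362]
ee_rot: [0.863, 0.505, -0.001, -0.0]
force: [-0.8, 4.8, -2.1]
finger_gap: 0.0188
```

```bash
python3 -c "
from h import *
knob(C=(.5498,-.0359),r=.075,step=1,n=6)"
```

```text
r 74.7 ang -59.38 Frad -4.55 Ftan(cw) -1.72 F [-0.8  4.8 -2.1] t 8.9333
-60.4 [-1.  -0.9]
-61.4 [-2.1 -1.6]
-62.4 [-3.3 -2.2]
-63.4 [-4.4 -2.8]
-64.4 [-5.6 -3.3]
-65.4 [-6.8 -3.9]
```

Emit:
move_arm(
  plan=[
    {"dx": -1.3, "dy": -0.3, "dz": 0, "spin": 0},
    {"dx": -2.4, "dy": -0.9, "dz": 0, "spin": 0},
    {"dx": -3.5, "dy": -1.5, "dz": 0, "spin": 0},
    {"dx": -4.7, "dy": -2.1, "dz": 0, "spin": 0},
  ],
)

```text
clock: 9.27
tool_pos: [0.5832, -0.1026, 0.2362]
ee_rot: [0.863, 0.505, -0.001, -0.0]
force: [0.2, 3.5, -1.5]
finger_gap: 0.0184
```

```bash
python3 -c "
from h import *
knob(C=(.5498,-.0359),r=.074,step=1,n=6)"
```

```text
r 74.6 ang -63.41 Frad -3.05 Ftan(cw) -1.80 F [ 0.2  3.5 -1.5] t 9.2667
-64.4 [-1.4 -0. ]
-65.4 [-2.6 -0.6]
-66.4 [-3.8 -1.1]
-67.4 [-5.  -1.6]
-68.4 [-6.2 -2.1]
-69.4 [-7.4 -2.6]
```

Emit:
move_arm(
  plan=[
    {"dx": -1.4, "dy": 0, "dz": 0, "spin": 0},
    {"dx": -2.6, "dy": -0.6, "dz": 0, "spin": 0},
    {"dx": -3.8, "dy": -1.1, "dz": 0, "spin": 0},
    {"dx": -5, "dy": -1.6, "dz": 0, "spin": 0},
  ],
)

```text
clock: 9.6
tool_pos: [0.5782, -0.1048, 0.2362]
ee_rot: [0.863, 0.505, -0.001, 0.0]
force: [1.4, 1.1, -2.9]
finger_gap: 0.0183
```

Emit:
move_arm(
  plan=[
    {"dx": -1.2, "dy": -0.5, "dz": 0, "spin": 0},
    {"dx": -2.4, "dy": -0.9, "dz": 0, "spin": 0},
    {"dx": -3.6, "dy": -1.3, "dz": 0, "spin": 0},
  ],
)

```text
clock: 9.85
tool_pos: [0.5745, -0.1062, 0.2362]
ee_rot: [0.863, 0.505, -0.001, 0.0]
force: [1.4, 1.3, -3.2]
finger_gap: 0.0184
```

```bash
python3 -c "
from h import *
knob(C=(.5498,-.0359),r=.074,step=1,n=8)"
```

```text
r 74.5 ang -70.64 Frad -0.75 Ftan(cw) -1.71 F [ 1.4  1.3 -3.2] t 9.85
-71.6 [-1.4  0.1]
-72.6 [-2.6 -0.3]
-73.6 [-3.9 -0.7]
-74.6 [-5.1 -1.1]
-75.6 [-6.3 -1.4]
-76.6 [-7.6 -1.7]
-77.6 [-8.9 -2. ]
-78.6 [-10.1  -2.3]
```

Emit:
move_arm(
  plan=[
    {"dx": -1.2, "dy": -0.4, "dz": 0, "spin": 0},
    {"dx": -2.5, "dy": -0.8, "dz": 0, "spin": 0},
    {"dx": -3.7, "dy": -1.1, "dz": 0, "spin": 0},
    {"dx": -5, "dy": -1.5, "dz": 0, "spin": 0},
  ],
)

```text
clock: 10.18
tool_pos: [0.5694, -0.1077, 0.2362]
ee_rot: [0.863, 0.505, -0.001, 0.0]
force: [1.8, 1.8, -3.0]
finger_gap: 0.0184
```

Emit:
move_arm(
  plan=[
    {"dx": -1.3, "dy": -0.3, "dz": 0, "spin": 0},
    {"dx": -2.5, "dy": -0.6, "dz": 0, "spin": 0},
    {"dx": -3.8, "dy": -0.9, "dz": 0, "spin": 0},
  ],
)

```text
clock: 10.43
tool_pos: [0.5655, -0.1087, 0.2362]
ee_rot: [0.863, 0.505, -0.0, 0.0]
force: [1.9, 1.8, -3.5]
finger_gap: 0.0189
```

```bash
python3 -c "
from h import *
knob(C=(.5498,-.0359),r=.0745,step=1,n=8)"
```

```text
r 74.45 ang -77.84 Frad -1.35 Ftan(cw) -2.24 F [ 1.9  1.8 -3.5] t 10.4333
-78.8 [-1.3 -0.3]
-79.8 [-2.5 -0.6]
-80.8 [-3.8 -0.8]
-81.8 [-5.1 -1. ]
-82.8 [-6.4 -1.1]
-83.8 [-7.7 -1.3]
-84.8 [-9.  -1.4]
-85.8 [-10.3  -1.5]
```

Emit:
move_arm(
  plan=[
    {"dx": -1.3, "dy": -0.2, "dz": 0, "spin": 0},
    {"dx": -2.5, "dy": -0.4, "dz": 0, "spin": 0},
    {"dx": -3.8, "dy": -0.6, "dz": 0, "spin": 0},
  ],
)

```text
clock: 10.68
tool_pos: [0.5616, -0.1094, 0.2362]
ee_rot: [0.863, 0.505, -0.0, 0.0]
force: [1.4, 0.9, -3.8]
finger_gap: 0.0184
```

Emit:
move_arm(
  plan=[
    {"dx": -1.3, "dy": -0.1, "dz": 0, "spin": 0},
    {"dx": -2.6, "dy": -0.2, "dz": 0, "spin": 0},
  ],
)

```text
clock: 10.85
tool_pos: [0.5588, -0.1097, 0.2362]
ee_rot: [0.863, 0.505, -0.001, 0.0]
force: [1.4, 2.2, -4.1]
finger_gap: 0.0184
```

```bash
python3 -c "
from h import *
knob(C=(.5498,-.0359),r=.0745,step=1,n=8)"
```

```text
r 74.39 ang -83.04 Frad -2.02 Ftan(cw) -1.67 F [ 1.4  2.2 -4.1] t 10.85
-84.0 [-1.3 -0.3]
-85.0 [-2.6 -0.4]
-86.0 [-3.9 -0.5]
-87.0 [-5.2 -0.6]
-88.0 [-6.5 -0.6]
-89.0 [-7.8 -0.6]
-90.0 [-9.1 -0.7]
-91.0 [-10.4  -0.6]
```

Emit:
move_arm(
  plan=[
    {"dx": -1.3, "dy": 0, "dz": 0, "spin": 0},
    {"dx": -2.6, "dy": -0.1, "dz": 0, "spin": 0},
    {"dx": -3.9, "dy": -0.1, "dz": 0, "spin": 0},
  ],
)

```text
clock: 11.1
tool_pos: [0.5548, -0.1101, 0.2362]
ee_rot: [0.863, 0.505, -0.001, 0.0]
force: [2.4, 0.7, -3.6]
finger_gap: 0.0187
```

Emit:
move_arm(
  plan=[
    {"dx": -1.3, "dy": 0, "dz": 0, "spin": 0},
    {"dx": -2.6, "dy": 0, "dz": 0, "spin": 0},
  ],
)

```text
clock: 11.27
tool_pos: [0.552, -0.1102, 0.2362]
ee_rot: [0.863, 0.505, -0.001, 0.0]
force: [2.5, 0.7, -3.5]
finger_gap: 0.0182
```

```bash
python3 -c "
from h import *
knob(C=(.5498,-.0359),r=.0743,step=1,n=8)"
```

```text
r 74.36 ang -88.27 Frad -0.63 Ftan(cw) -2.56 F [ 2.5  0.7 -3.5] t 11.2667
-89.3 [-1.3  0. ]
-90.3 [-2.6  0. ]
-91.3 [-3.9  0. ]
-92.3 [-5.2  0.1]
-93.3 [-6.5  0.1]
-94.3 [-7.8  0.2]
-95.3 [-9.1  0.3]
-96.3 [-10.4   0.5]
```

Emit:
move_arm(
  plan=[
    {"dx": -1.3, "dy": 0, "dz": 0, "spin": 0},
    {"dx": -2.6, "dy": 0, "dz": 0, "spin": 0},
  ],
)

```text
clock: 11.43
tool_pos: [0.5493, -0.1102, 0.2362]
ee_rot: [0.863, 0.505, -0.001, 0.001]
force: [1.5, 1.2, -4.2]
finger_gap: 0.0183
```

Emit:
move_arm(
  plan=[
    {"dx": -1.3, "dy": 0, "dz": 0, "spin": 0},
    {"dx": -2.6, "dy": 0.1, "dz": 0, "spin": 0},
  ],
)

```text
clock: 11.6
tool_pos: [0.5466, -0.1101, 0.2362]
ee_rot: [0.863, 0.505, -0.001, 0.001]
force: [2.0, 0.7, -3.0]
finger_gap: 0.0186
```

Emit:
move_arm(
  plan=[
    {"dx": -1.3, "dy": 0.1, "dz": 0, "spin": 0},
    {"dx": -2.6, "dy": 0.2, "dz": 0, "spin": 0},
  ],
)

```text
clock: 11.77
tool_pos: [0.5438, -0.11, 0.2362]
ee_rot: [0.863, 0.505, -0.001, 0.001]
force: [1.9, 0.2, -3.1]
finger_gap: 0.0188
```

Emit:
move_arm(
  plan=[
    {"dx": -1.3, "dy": 0.1, "dz": 0, "spin": 0},
    {"dx": -2.6, "dy": 0.2, "dz": 0, "spin": 0},
  ],
)

```text
clock: 11.93
tool_pos: [0.5411, -0.1097, 0.2362]
ee_rot: [0.863, 0.505, -0.001, 0.001]
force: [1.7, 1.5, -4.2]
finger_gap: 0.0186
```

```bash
python3 -c "
from h import *
knob(C=(.5498,-.0359),r=.0743,step=1,n=8)"
```

```text
r 74.28 ang -96.75 Frad -1.72 Ftan(cw) -1.54 F [ 1.7  1.5 -4.2] t 11.9333
-97.8 [-1.3  0.1]
-98.8 [-2.6  0.3]
-99.8 [-3.9  0.5]
-100.8 [-5.1  0.8]
-101.8 [-6.4  1. ]
-102.8 [-7.7  1.3]
-103.8 [-8.9  1.6]
-104.8 [-10.2   1.9]
```

Emit:
move_arm(
  plan=[
    {"dx": -1.3, "dy": 0.1, "dz": 0, "spin": 0},
    {"dx": -2.6, "dy": 0.4, "dz": 0, "spin": 0},
  ],
)

```text
clock: 12.1
tool_pos: [0.5383, -0.1093, 0.2362]
ee_rot: [0.863, 0.505, -0.001, 0.001]
force: [3.2, 0.9, -4.6]
finger_gap: 0.0186
```

Emit:
move_arm(
  plan=[
    {"dx": -1.3, "dy": 0.2, "dz": 0, "spin": 0},
    {"dx": -2.6, "dy": 0.5, "dz": 0, "spin": 0},
  ],
)

```text
clock: 12.27
tool_pos: [0.536, -0.1089, 0.2362]
ee_rot: [0.863, 0.505, -0.0, 0.001]
force: [3.4, -0.7, -5.8]
finger_gap: 0.0185
```

```bash
python3 -c "
from h import *
knob(C=(.5498,-.0359),r=.0743,step=1,n=8)"
```

```text
r 74.26 ang -100.73 Frad 0.05 Ftan(cw) -3.49 F [ 3.4 -0.7 -5.8] t 12.2667
-101.7 [-1.3  0.2]
-102.7 [-2.5  0.5]
-103.7 [-3.8  0.8]
-104.7 [-5.1  1.1]
-105.7 [-6.3  1.4]
-106.7 [-7.6  1.8]
-107.7 [-8.8  2.2]
-108.7 [-10.    2.6]
```

Emit:
move_arm(
  plan=[
    {"dx": -0.7, "dy": 0.1, "dz": 0, "spin": 0},
  ],
)

```text
clock: 12.35
tool_pos: [0.5355, -0.1088, 0.2362]
ee_rot: [0.863, 0.505, 0.0, 0.001]
force: [5.1, 0.9, -6.5]
finger_gap: 0.0184
```

Emit:
move_arm(
  plan=[
    {"dx": -0.7, "dy": 0.1, "dz": 0, "spin": 0},
  ],
)

```text
clock: 12.43
tool_pos: [0.5352, -0.1087, 0.2363]
ee_rot: [0.863, 0.505, 0.001, 0.001]
force: [4.9, 1.3, -6.9]
finger_gap: 0.0184
```

```bash
python3 -c "
from h import *
knob(C=(.5498,-.0359),r=.0743,step=1,n=2)"
```

```text
r 74.28 ang -101.34 Frad -2.26 Ftan(cw) -4.56 F [ 4.9  1.3 -6.9] t 12.4333
-102.3 [-1.3  0.3]
-103.3 [-2.5  0.5]
```

Emit:
move_arm(
  plan=[
    {"dx": -1, "dy": 0.2, "dz": 0, "spin": 0},
  ],
)

```text
clock: 12.52
tool_pos: [0.5346, -0.1086, 0.2362]
ee_rot: [0.863, 0.505, 0.001, 0.002]
force: [5.2, 1.0, -5.7]
finger_gap: 0.0184
```

Emit:
move_arm(
  plan=[
    {"dx": -0.7, "dy": 0.1, "dz": 0, "spin": 0},
  ],
)

```text
clock: 12.6
tool_pos: [0.5344, -0.1086, 0.2363]
ee_rot: [0.863, 0.505, 0.002, 0.002]
force: [5.4, 0.5, -5.6]
finger_gap: 0.0184
```

```bash
python3 -c "
from h import *
knob(C=(.5498,-.0359),r=.0743,step=1,n=2)"
```

```text
r 74.28 ang -101.97 Frad -1.56 Ftan(cw) -5.15 F [ 5.4  0.5 -5.6] t 12.6
-103.0 [-1.3  0.3]
-104.0 [-2.5  0.6]
```

Emit:
move_arm(
  plan=[
    {"dx": 0.6, "dy": -0.1, "dz": 0, "spin": 0},
    {"dx": 0.6, "dy": -0.1, "dz": 0, "spin": 0},
  ],
)

```text
clock: 12.77
tool_pos: [0.5345, -0.1086, 0.2362]
ee_rot: [0.863, 0.505, 0.001, 0.002]
force: [0.5, 1.0, -2.3]
finger_gap: 0.0185
```

Emit:
move_arm(
  plan=[
    {"dx": 0, "dy": 0, "dz": 0, "spin": 0},
    {"dx": 0, "dy": 0, "dz": 0, "spin": 0},
    {"dx": 0, "dy": 0, "dz": 0, "spin": 0},
    {"dx": 0, "dy": 0, "dz": 0, "spin": 0},
    {"dx": 0, "dy": 0, "dz": 15, "spin": 0},
    {"dx": 0, "dy": 0, "dz": 40, "spin": 0},
    {"dx": 0, "dy": 0, "dz": 75, "spin": 0},
    {"dx": 0, "dy": 0, "dz": 85, "spin": 0},
    {"dx": 0, "dy": 0, "dz": 85, "spin": 0},
  ],
  fingers=45,
)

```text
clock: 13.52
tool_pos: [0.536, -0.1086, 0.3248]
ee_rot: [0.863, 0.505, 0.003, 0.004]
force: [0.5, 0.3, -0.9]
finger_gap: 0.0447
```

Emit:
move_arm(
  plan=[
    {"dx": 2, "dy": 20, "dz": 0, "spin": 0},
    {"dx": 5, "dy": 50, "dz": 0, "spin": 0},
    {"dx": 8, "dy": 85, "dz": 0, "spin": 0},
    {"dx": 11, "dy": 120, "dz": 0, "spin": 0},
    {"dx": 14, "dy": 150, "dz": 0, "spin": 0},
    {"dx": 15.7, "dy": 168, "dz": 0, "spin": 0},
    {"dx": 15.7, "dy": 168, "dz": 0, "spin": 0},
    {"dx": 15.7, "dy": 168, "dz": 0, "spin": 0},
  ],
  fingers=40,
)

```text
clock: 14.18
tool_pos: [0.5513, 0.0604, 0.3239]
ee_rot: [0.863, 0.506, 0.003, 0.003]
force: [-0.5, 1.1, -1.4]
finger_gap: 0.04
```

Run:
```python
from h import *
o=manip.get_obs();print(o["tool_pos"],o["clock"]);KW=snap("wrist","w5",(150,60,550,360),2)
for p in([.5517,.0595,.2438],[.5517,.0595,.255],[.5356,.0308,.219]): print((px(KW,p)-[150,60])*2)
```

```text
[0.55130876 0.06036638 0.3239226 ] 14.1833
[337.30148234 317.38566155]
[337.54826142 328.41108893]
[336.81573206 368.69283893]
```

View pics/w5.png

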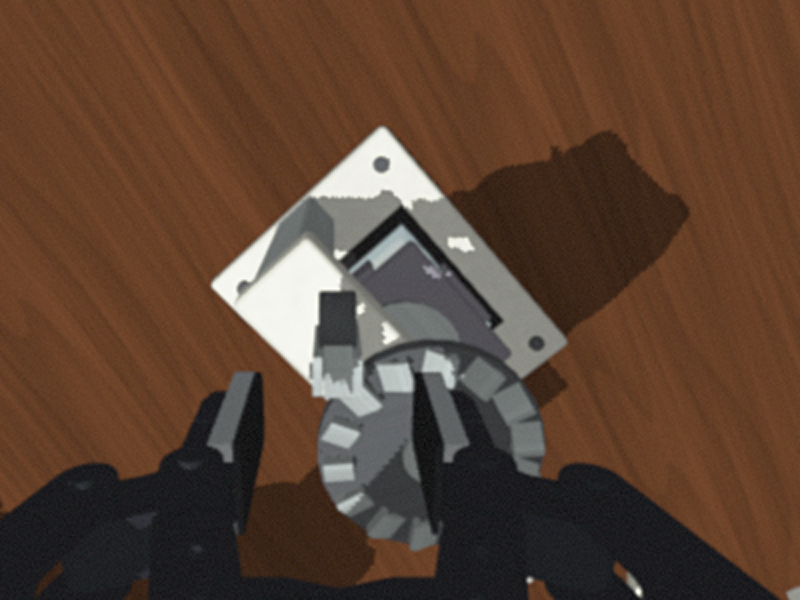

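The lug shows at crop px (338,318), exactly where predicted. I'll descend and pinch it.

Emit:
move_arm(
  plan=[
    {"dx": 0.4, "dy": -0.9, "dz": -25, "spin": 0},
    {"dx": 0.4, "dy": -0.9, "dz": -50, "spin": 0},
    {"dx": 0.4, "dy": -0.9, "dz": -70, "spin": 0},
    {"dx": 0.4, "dy": -0.9, "dz": -78, "spin": 0},
    {"dx": 0.4, "dy": -0.9, "dz": -78, "spin": 0},
    {"dx": 0.4, "dy": -0.9, "dz": -78, "spin": 0},
  ],
)

```text
clock: 14.73
tool_pos: [0.5521, 0.057, 0.2463]
ee_rot: [0.863, 0.504, 0.002, 0.004]
force: [-0.3, -0.4, 0.5]
finger_gap: 0.04
```

Emit:
move_arm(
  plan=[
    {"dx": 0, "dy": 0, "dz": 0, "spin": 0},
    {"dx": 0, "dy": 0, "dz": 0, "spin": 0},
    {"dx": 0, "dy": 0, "dz": 0, "spin": 0},
    {"dx": 0, "dy": 0, "dz": 0, "spin": 0},
    {"dx": 0, "dy": 0, "dz": 0, "spin": 0},
  ],
  fingers=8,
  squeeze=25,
)

```text
clock: 15.15
tool_pos: [0.5507, 0.0582, 0.2478]
ee_rot: [0.863, 0.505, 0.002, 0.003]
force: [-9.1, 1.0, 7.7]
finger_gap: 0.0136
```

Emit:
move_arm(
  plan=[
    {"dx": -1.9, "dy": -3.3, "dz": 4.3, "spin": 0},
    {"dx": -4, "dy": -7.1, "dz": 8.1, "spin": 0},
    {"dx": -6.3, "dy": -11.2, "dz": 11.2, "spin": 0},
    {"dx": -8.9, "dy": -15.8, "dz": 13.7, "spin": 0},
    {"dx": -11.5, "dy": -20.6, "dz": 15.3, "spin": 0},
    {"dx": -14.3, "dy": -25.5, "dz": 16.2, "spin": 0},
    {"dx": -17.2, "dy": -30.6, "dz": 16.3, "spin": 0},
    {"dx": -20, "dy": -35.6, "dz": 15.6, "spin": 0},
    {"dx": -22.6, "dy": -40.4, "dz": 14.2, "spin": 0},
    {"dx": -25.2, "dy": -45, "dz": 11.9, "spin": 0},
  ],
)

```text
clock: 15.98
tool_pos: [0.5258, 0.0137, 0.2613]
ee_rot: [0.863, 0.505, 0.003, 0.003]
force: [-3.4, 5.0, 5.8]
finger_gap: 0.0136
```

Emit:
move_arm(
  plan=[
    {"dx": -2.4, "dy": -4.3, "dz": -3, "spin": 0},
    {"dx": -4.6, "dy": -8.2, "dz": -6.6, "spin": 0},
    {"dx": -6.5, "dy": -11.6, "dz": -10.8, "spin": 0},
    {"dx": -7.8, "dy": -13.9, "dz": -14.3, "spin": 0},
    {"dx": -7.8, "dy": -13.9, "dz": -14.3, "spin": 0},
  ],
)

```text
clock: 16.4
tool_pos: [0.5172, -0.002, 0.2473]
ee_rot: [0.863, 0.504, 0.002, 0.004]
force: [-4.6, 0.8, 6.1]
finger_gap: 0.0133
```

Emit:
move_arm(
  plan=[
    {"dx": 0, "dy": 0, "dz": 0, "spin": 0},
    {"dx": 0, "dy": 0, "dz": 0, "spin": 0},
    {"dx": 0, "dy": 0, "dz": 0, "spin": 0},
    {"dx": 0, "dy": 0, "dz": 10, "spin": 0},
    {"dx": 0, "dy": 0, "dz": 35, "spin": 0},
    {"dx": -10, "dy": 0, "dz": 65, "spin": 0},
    {"dx": -30, "dy": 10, "dz": 80, "spin": 0},
    {"dx": -30, "dy": 10, "dz": 80, "spin": 0},
    {"dx": -30, "dy": 10, "dz": 80, "spin": 0},
  ],
  fingers=40,
)

```text
clock: 17.15
tool_pos: [0.4874, 0.0083, 0.3289]
ee_rot: [0.863, 0.505, 0.003, 0.005]
force: [0.3, -0.6, -0.6]
finger_gap: 0.0402
```

Run:
```python
from h import *
o=manip.get_obs();print(o["tool_pos"],o["clock"],o["force"]);KW=snap("wrist","w6",(150,60,550,360),2)
for p in([.5183,-.0021,.235],[.5198,0.0008,.247],[.5356,.0308,.219]): print((px(KW,p)-[150,60])*2)
```

```text
[0.48736279 0.00828075 0.32890776] 17.15 [ 0.31605468 -0.57917668 -0.61178571]
[415.46359155 288.57122104]
[419.96641    290.05302476]
[410.93144785 188.17911087]
```

View pics/w6.png

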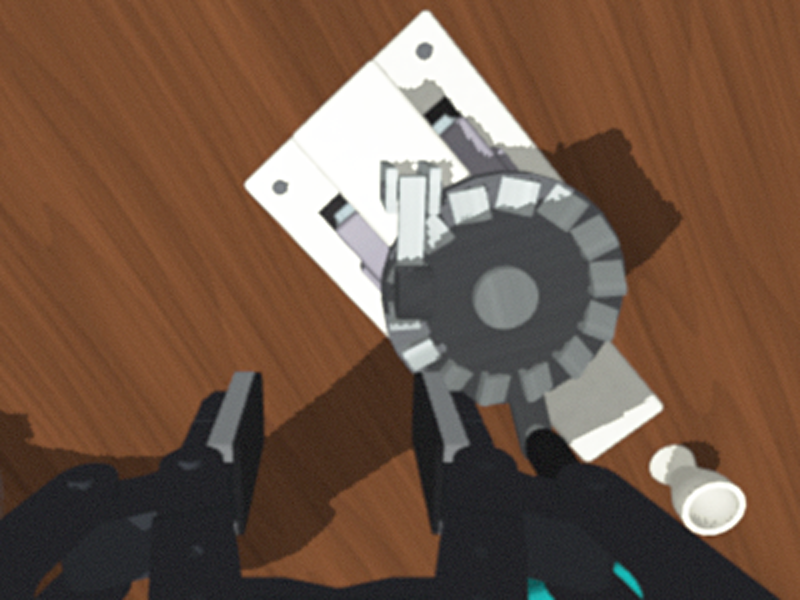

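The lug is at crop px (412,290) against a prediction of (415,288), so the pawl is down. I'll check the nose seating, the knob position and the bystanders.

Run:
```python
from h import *
o=manip.get_obs();KW=cam("wrist",o);S=cam("scene")
print("knob top pred", [((px(KW,[.5506+.075*np.cos(a),-.0366+.075*np.sin(a),.255])-[150,60])*2).round(0) for a in np.radians([-98,-102,-106])])
for ph in (0,.1,.2):
    a=np.radians(60.7)
    u=np.array([np.cos(a),np.sin(a),0]);H=np.array([.5356,.0308,.219])
    q=lambda x,z:H+u*(-x*np.cos(ph)+z*np.sin(ph))+np.array([0,0,x*np.sin(ph)+z*np.cos(ph)])
    print(ph,"nose",((px(KW,q(.058,0))-[150,60])*2).round(1),"lugtop",((px(KW,q(.038,.027))-[150,60])*2).round(1),"scene lug",px(S,q(.038,.016)).round(1))
a=cv2.imread("pics/w6.png")[130:380,350:600];a=cv2.resize(a,(400,400),interpolation=2)
b=cv2.cvtColor(capture("scene"),cv2.COLOR_RGB2BGR);cv2.imwrite("pics/s1.png",b);b=cv2.resize(b[130:240,250:360],(400,400),interpolation=2)
cv2.imwrite("pics/z2.png",np.hstack([a,b]))
c0=cv2.imread("pics/scene0.png").astype(int);d=np.abs(cv2.imread("pics/s1.png").astype(int)-c0).sum(2)
for n,(x0,y0,x1,y1) in dict(carrier=(418,130,475,192),case=(138,212,178,302),egg=(183,275,215,306)).items(): print(n,d[y0:y1,x0:x1].mean().round(1),(d[y0:y1,x0:x1]>60).sum())
```

```text
knob top pred [array([593., 500.]), array([580., 504.]), array([568., 507.])]
0 nose [406.2 322.8] lugtop [416.7 299. ] scene lug [311.6 162.2]
0.1 nose [407.9 327.2] lugtop [418.4 294.8] scene lug [312.3 161.3]
0.2 nose [409.7 330.4] lugtop [420.1 289.2] scene lug [313.2 160.6]
carrier 2.6 0
case 4.0 43
egg 2.6 0
```

View pics/z2.png

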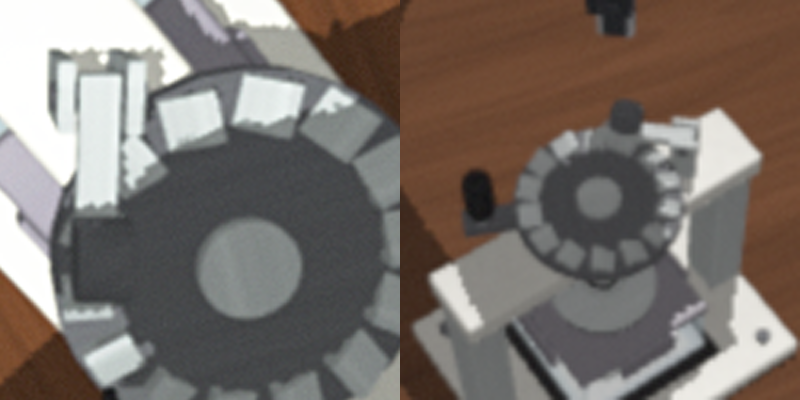

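Run:
```python
from h import *
S=cam("scene")
for a in(-94,-98,-102,-106): print(a,px(S,[.551+.075*np.cos(np.radians(a)),-.0366+.075*np.sin(np.radians(a)),.255]).round(1))
o=manip.get_obs();print(o["clock"],o["force"],manip.finish_job())
```

```text
-94 [270.1 182.2]
-98 [269.6 180.2]
-102 [269.3 178.2]
-106 [269.1 176.3]
the job is handed in; nothing more can be done
17.25 [0.30600767 0.56825805 0.38931219] None
```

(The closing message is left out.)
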